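# Set the depth stop to the brass pillar and lock it

## Robot

A 6-joint arm with a two-finger parallel gripper is mounted at the origin on the work surface. World frame = base frame: x ahead of the robot, y to its left, z up, the work surface at z = 0. Lengths are in m, angles in rad, forces in N, time in s.
With the tool pointing down it reaches from about 0.375 to 0.9 m from the base axis. Payload 3.1 kg.
Tool frame: the origin (TCP) lies at the very end of the fingers, on their centre line; the grasp point (between the pads) lies 19 mm behind it; x points along the fingers, z is the direction in which the jaws open and shut, and the axes are right-handed (so a half turn about x gives the same grasp; the last joint's range is limited). The gripper opens to 87 mm and grips with 3 to 60 N. Pads are 19 mm wide; open, the fingers measure 117 mm over their backs; the gripper's body (75 mm by 190 mm) begins 51 mm behind the grasp point.
Start: joints at [-1.294, 0.527, 1.433, -0, 1.181, -0.178], TCP at [0.275, -0.561, 0.223] pointing down, gripper open.
Joint ranges: [-3.08, 3.08], [-0.75, 2.2], [0.22, 2.44], [-1.43, 4.57], [0, 2.65], [-2.85, 2.85]. Speed limits (rad/s): [2.79, 2.79, 3.14, 3.14, 3.14, 3.14].

## Interface

Orientations are given as a rotation vector (axis times angle).
In Python, from rig import arm, optics gives the robot as it stands.
- The arm moves only by the tool step_arm, never from a script. Its argument "series" is text: rows parted by semicolons, each of 7 numbers parted by spaces: the shift along the tool's x, y, z in cm, then the turn, a rotation vector about the tool's x, y, z in degrees, then the opening, from 0 (shut) to 1 (fully open). In form: dx dy dz rx ry rz hand; .... A call has 1 to 5 rows; each row shifts and turns the commanded pose from where the row before left it, along the tool's axes as they then stand; what a row does not reach is not made up. A row lasts 1/8 s, in which the tool goes at most 62.5 mm and 10.7 degrees, less where a joint would pass 70% of its speed; a pose out of reach is approached as far as the arm can. A call is refused whole if a number of a shift passes 6.25 or a number of a turn 10.7, either way. A call with a gripper value outside its range is refused whole. The fingers move at their own pace and stop on an object; the grip force is fixed at half the most. Time passes only in rows, so rows that do not move let the fingers close. It gives the time, the measured TCP pose, the force and the opening at its end, in the units of the state.
- arm.observe(): the state, without advancing time (a new reading comes with each control period).
- optics.capture(name): name is "side" or "top"; returns the picture (384x512x3 uint8, red, green, blue); there is no depth.
- optics.get_calibration(name): a dict with "vertical_fov" (degrees; the focal length in pixels is half the picture's height over the tangent of half this angle, whatever the lens; pixels are square), "cx", "cy" (the principal point, pixels), "R" (3x3) and "t" (3): a world point X has camera coordinates R X + t. Camera axes: x right, y down, z forward; pixel columns grow to the right and rows downward; lengths in m; the calibration is good to about 2 mm. A picture is of the moment at which its call begins. get_calibration takes no time and is no camera call.
- arm.job_done(): hands the job in, once; it reports no verdict.
The state is a dict: "time_s": time; "joint_pos": joint angles; "joint_vel": joint speeds; "effort": joint torques, N m; "tool_pos": TCP position; "orientation": TCP orientation; "wrist_force": force on the tool from outside, world axes, zero at the start; "wrist_torque": the same for the moment, N m; "gripper_width": opening from 0.0 (shut) to 1.0 (fully open).
Only numpy, scipy, OpenCV 4.12 (cv2) and the standard library are available. Lean on these libraries where they do the work, as an engineer would, in place of code of your own. Each camera call takes 0.05 s, during which the arm holds its last target.

## Task

Slacken the jam nut with its lever, screw the red knob down until the rubber foot is nipped on the brass pillar with about 40 N (snug, never crushed), then swing the lever back to lock the jam nut firmly without forcing it past tight. Let go of everything, and leave the things lying around on the bench where they are.

Things in the scene. Friction and masses are not known exactly. Their poses are not given: they have to be found in the camera images.
- screw_axis (a point): Point on the vertical axis of the depth-stop screw, 88 mm above the bench, in the middle of the top face of the blue cast bracket's arm. The bracket is fixed to the bench: its column stands 85 mm from the axis on this frame's +y side; everything of the bracket lies below this point. z up.
- knob_grip (a point): Centre of the red bar-shaped hand knob on top of the screw: a bar 46 mm long (this frame's x), 14 mm wide (y), 26 mm tall, on a 36 mm round flange. It turns about the vertical screw axis and sinks 3 mm per radian clockwise seen from above. The foot's underside lies 88 mm below this point while it is free. With the nut tight the screw is clamped.
- knob (a joint): Knob angle, rad, growing clockwise seen from above (foot goes down). With the nut slack it turns against about 0.22 N m of friction (part of it relaxes when one stops), and stays where left; once the foot meets the pillar, the torque needed rises by 0.003 N m per newton on the foot.
- foot: Round rubber foot under the screw, 20 mm across; it presses on the pillar and yields 1 mm per 60 N (0.1 rad of knob adds about 17 N). The origin is on the screw axis, 41 mm above the foot's underside.
- pillar: Fixed brass pillar under the screw with a 34 mm wide cap, origin on its axis at the bench. The cap is shimmed: its top stands between 42.5 and 46.5 mm above the bench, different each time and not measured by this pose, so the meeting with the foot must be felt.
- lever_pin (a point): Middle of the upright black grip pin (14 mm diameter, free height 39 mm, this point 16 mm below its top) at the end of the jam nut's dark steel lever, 80 mm from the screw axis. This frame's x points outwards along the lever. The pin's collar at the bar ends 23 mm below this point.
- nut (a joint): Angle of jam nut and lever, rad, growing clockwise seen from above (tightening); stops at 0 and 1.9. The lever drags with about 0.32 N m everywhere; from about 1.25 the nut bites and the torque rises by 1.1 N m per rad. Slack below 1.0, firmly tight from 1.38 to 1.58, forced above 1.68. It stays where left.
- socket: Bystander: dark deep socket, 30 mm across, 80 mm tall, standing; origin at its underside.
- rule: Bystander: flat steel rule 150 x 30 x 4 mm lying on the bench, long along its y.
- tape: Bystander: black and yellow tape measure 70 x 35 x 65 mm standing on the bench.
- tester: Bystander: green electrical tester 150 x 85 x 40 mm lying on the bench, long along its y.
There are look-alikes about, which are no part of the job. Of the things shaped like the pillar, the brass one is meant. Of the things that look like the part that bears screw_axis, the smaller one is meant.

How it is judged:
On the way, in this order (a step that is already met when the one before it is completed fails the run):
1. the jam nut is slackened (value of joint nut below 1 rad), for 0.2 s.
2. with the nut slack, the screw is turned down until the foot is nipped on the pillar with 15 to 65 N (value of joint nut below 1.15 rad and contact force between foot and pillar between 15 and 65 N), for 0.3 s.
3. the jam nut is tight again (value of joint nut above 1.37 rad), for 0.2 s.
At the end, for the whole second after the job is handed in: The jam nut stands tight (nut angle 1.37 to 1.68), the foot presses on the pillar with 15 to 65 N, knob and nut are at rest (value of joint nut between 1.37 and 1.68 rad and contact force between foot and pillar between 15 and 65 N and velocity of joint knob between -0.05 and 0.05 rad/s and velocity of joint nut between -0.05 and 0.05 rad/s); the robot touches nothing.
It fails at once if the foot is crushed on the pillar (over 85 N) (contact force between foot and pillar above 85 N).
It fails at once if the jam nut is forced past tight (angle over 1.68) (value of joint nut above 1.68 rad).
It fails at once if a bystander is moved more than 30 mm (distance of any of socket, rule, tape, tester from where it was at the start of the episode above 0.03 m).
It also fails if it takes over 72 s, if anything falls off the work surface, if the arm or the gripper's body presses on something with over 40 N, if the wrist force passes 120 N, or if a joint passes its speed limit or range.

## Working session

There is one attempt and no reset: what is moved stays moved. The work goes in short steps, Python scripts to look and compute and a tool call to move; the robot and the scene stay as the last step left them, time stands still between calls to the robot, and variables do not carry over. Pictures are saved under pics/ and viewed, and the job is handed in when it is done.

Besides the shell and the picture viewer there is one more tool, called after "Emit:" as name(argument=value, ...) on one line, values as JSON. step_arm: Moves the arm, as the interface text tells. Its arguments: {"type":"object","properties":{"series":{"type":"string"}},"required":["series"]}

```bash
ls; mkdir -p pics; python3 - <<'E'
from rig import arm, optics
import cv2,numpy as np
np.set_printoptions(precision=4,suppress=True)
print(arm.observe())
for n in("side","top"):
    im=optics.capture(n); cv2.imwrite(f"pics/{n}0.png",cv2.resize(im[:,:,::-1],(800,600),interpolation=cv2.INTER_CUBIC)); np.save(f"pics/{n}0.npy",im)
    print(n,optics.get_calibration(n))
E
```

```text
pics
{'time_s': 0.0, 'joint_pos': array([-1.2934,  0.5285,  1.4339,  0.    ,  1.1814, -0.1785]), 'joint_vel': array([-0.0004, -0.0018,  0.0002, -0.001 ,  0.0001,  0.0006]), 'effort': array([  0.0004, -44.0037, -17.6595,   0.0632,   0.0581,  -0.0001]), 'tool_pos': array([ 0.275 , -0.5604,  0.2216]), 'orientation': array([ 0.8686,  1.3927, -0.8662]), 'wrist_force': array([-0.4662, -0.6396, -0.8484]), 'wrist_torque': array([0.0003, 0.0026, 0.0163]), 'gripper_width': 1.0016718462455427}
side {'vertical_fov': 52.14802608286909, 'cx': 256.24518462528766, 'cy': 188.4135285685882, 'R': array([[-0.7366, -0.6762,  0.0103],
       [-0.4007,  0.4241, -0.8121],
       [ 0.5448, -0.6024, -0.5834]]), 't': array([0.3771, 0.3543, 0.8185])}
top {'vertical_fov': 53.74487170673467, 'cx': 247.58395700226606, 'cy': 189.63926247869261, 'R': array([[ 0.0101, -0.9998, -0.0187],
       [-0.9828, -0.0065, -0.1846],
       [ 0.1845,  0.0203, -0.9826]]), 't': array([-0.0628,  0.589 ,  1.0988])}
```

View pics/side0.png

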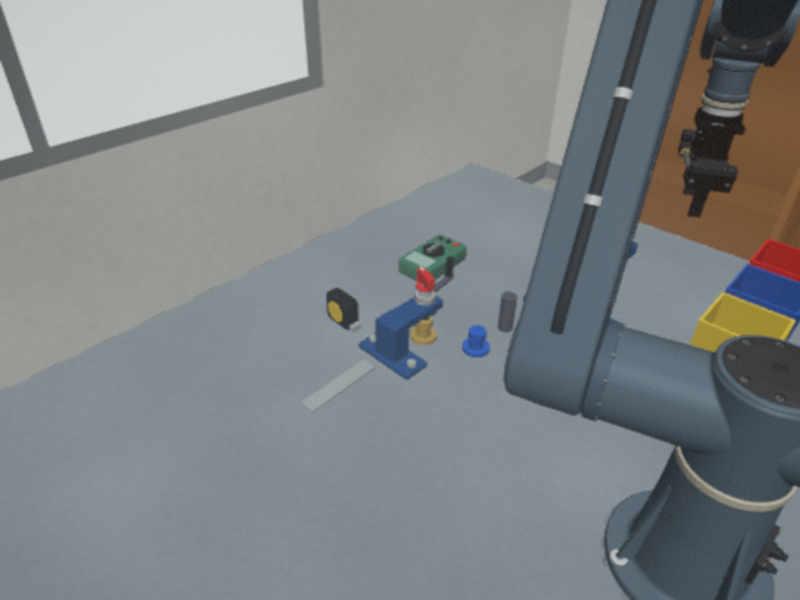

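View pics/top0.png

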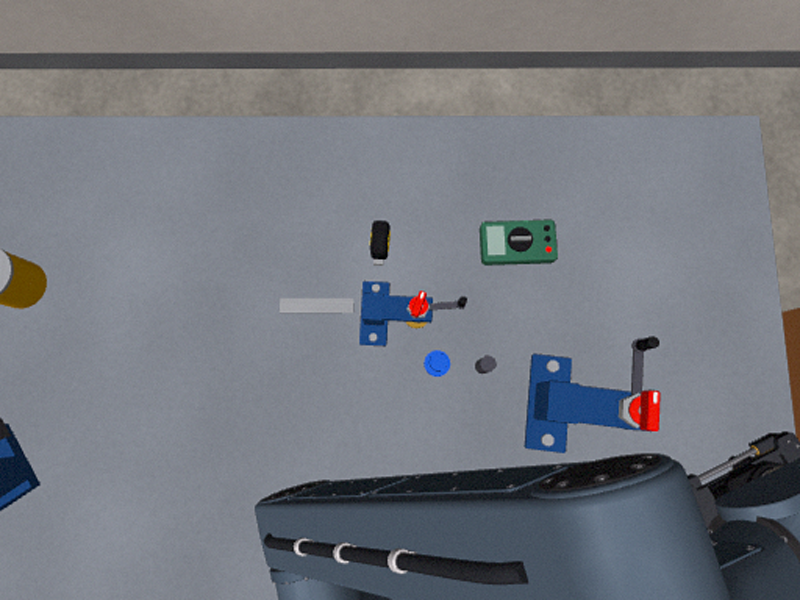

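The target bracket is the small one: in the top view its knob is at about (418,305) and its lever pin at about (462,302). The larger look-alike is at (640,410). I'll zoom in next.

```bash
python3 - <<'E'
import cv2,numpy as np
t=np.load("pics/top0.npy")[130:250,170:330]; s=np.load("pics/side0.npy")[140:260,180:340]
for n,i in(("t",t),("s",s)): cv2.imwrite(f"pics/{n}c0.png",cv2.resize(i[:,:,::-1],(800,600),interpolation=cv2.INTER_CUBIC))
E
```

```text
(no output)
```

View pics/tc0.png

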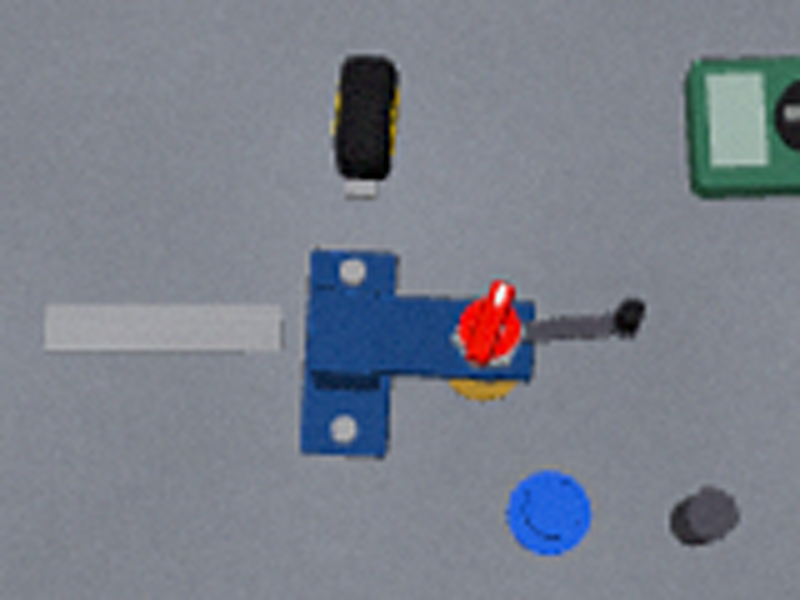

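View pics/sc0.png

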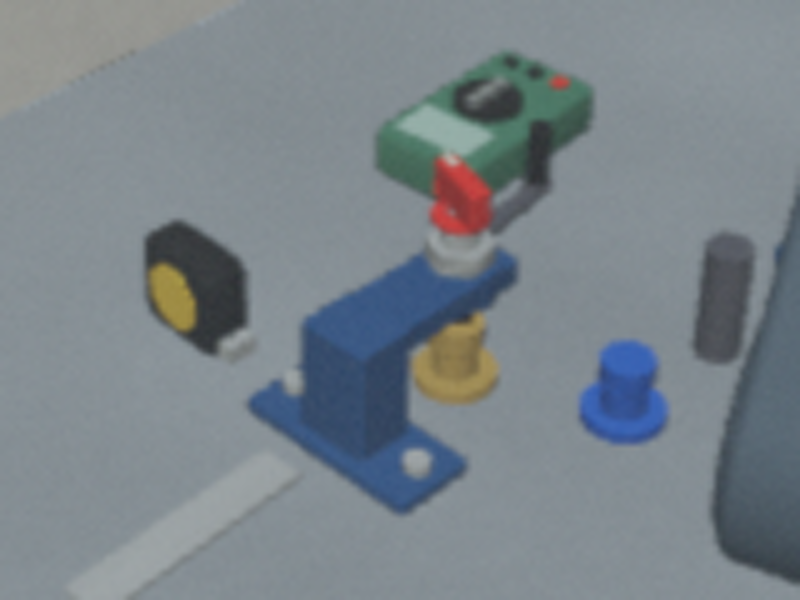

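```bash
cat > h.py <<'E'
import numpy as np,cv2
from scipy.optimize import least_squares
from rig import arm,optics
np.set_printoptions(precision=4,suppress=True)
C={n:optics.get_calibration(n) for n in("side","top")}
def K(n):
    f=192/np.tan(np.radians(C[n]["vertical_fov"])/2); return np.array([[f,0,C[n]["cx"]],[0,f,C[n]["cy"]],[0,0,1]])
P={n:K(n)@np.c_[C[n]["R"],C[n]["t"]] for n in C}
def proj(n,X):
    q=np.c_[np.atleast_2d(X),np.ones(len(np.atleast_2d(X)))]@P[n].T; return q[:,:2]/q[:,2:]
def tri(pt,ps):
    x=cv2.triangulatePoints(P["top"],P["side"],np.array(pt,float).reshape(2,1),np.array(ps,float).reshape(2,1))[:,0]; x=x[:3]/x[3]
    return x,np.linalg.norm(proj("top",x)-pt),np.linalg.norm(proj("side",x)-ps)
def onz(n,p,z):
    R,t=C[n]["R"],C[n]["t"]; c=-R.T@t; d=R.T@np.linalg.inv(K(n))@np.r_[p,1]; return c+d*(z-c[2])/d[2]
T0=np.array([170,130]);S0=np.array([180,140])
E
python3 - <<'E'
from h import *
tc=lambda x,y:np.array([x,y])/5+T0
sc=lambda x,y:np.array([x,y])/5+S0
for n in C: print(n,-C[n]["R"].T@C[n]["t"],K(n)[0,0])
print("pintop",tri(tc(634,306),sc(541,127)))
print("pinbot",tri(tc(624,325),sc(539,182)))
print("arm corners z88", [onz("top",tc(*p),.088) for p in((534,300),(532,381),(395,297),(385,378))])
print("arm side z88", [onz("side",sc(*p),.088) for p in((517,265),(430,250))])
print("bar ends",tri(tc(503,285),sc(455,158)))
for p in((45,305),(45,352),(280,305),(280,352)):print("rule",onz("top",tc(*p),.004))
print("sock",onz("top",tc(712,511),.08),onz("side",sc(730,245),.08))
E
```

```text
side [-0.0262  0.5978  0.7613] 392.3711126401893
top [ 0.3768 -0.0812  1.1873] 378.90434651249996
pintop (array([ 0.5692, -0.199 ,  0.1362]), np.float64(0.5769613347852168), np.float64(0.5086288491495927))
pinbot (array([ 0.5653, -0.1967,  0.0995]), np.float64(0.30246724606442316), np.float64(0.27126519668980953))
arm corners z88 [array([ 0.5827, -0.1447,  0.088 ]), array([ 0.5345, -0.1433,  0.088 ]), array([ 0.5839, -0.0627,  0.088 ]), array([ 0.5356, -0.0573,  0.088 ])]
arm side z88 [array([ 0.53  , -0.1347,  0.088 ]), array([ 0.5764, -0.1112,  0.088 ])]
bar ends (array([ 0.5771, -0.1262,  0.1458]), np.float64(1.3578384305616173), np.float64(1.2388980229020523))
rule [0.5931 0.1617 0.004 ]
rule [0.5628 0.1604 0.004 ]
rule [0.5941 0.0118 0.004 ]
rule [0.5639 0.0111 0.004 ]
sock [ 0.4602 -0.2479  0.08  ] [ 0.4569 -0.2463  0.08  ]
```

```bash
cat > ov.py <<'E'
from h import *
def circ(c,r,n=40):
    a=np.linspace(0,2*np.pi,n); return np.c_[c[0]+r*np.cos(a),c[1]+r*np.sin(a),np.full(n,c[2])]
def draw(im,n,o,p,sc=5):
    ax,ay,kz,ky,ly,pz,by=p
    im=cv2.resize(np.ascontiguousarray(im[:,:,::-1])[o[1]:o[1]+120,o[0]:o[0]+160],(800,600),interpolation=cv2.INTER_CUBIC)
    def pl(X,c): cv2.polylines(im,[np.round((proj(n,X)-o+.5)*sc).astype(int)],False,c,1,cv2.LINE_AA)
    u=np.array([np.cos(ky),np.sin(ky),0]);v=np.array([-u[1],u[0],0]);k=np.array([ax,ay,kz])
    for dz in(-.013,.013):
        pl(np.array([k+s*.023*u+t*.007*v+[0,0,dz] for s,t in((1,1),(1,-1),(-1,-1),(-1,1),(1,1))]),(255,255,0))
    pl(circ(k+[0,0,-.013],.018),(0,255,255))
    pn=np.array([ax+.08*np.cos(ly),ay+.08*np.sin(ly),pz])
    for dz in(.016,-.023): pl(circ(pn+[0,0,dz],.007),(0,255,0))
    pl(np.array([pn+[0,0,.016],pn-[0,0,.023],[ax,ay,pz-.025]]),(0,255,0))
    b=np.array([-np.sin(by),np.cos(by),0]);a=np.array([ax,ay,.088]);w=np.array([np.cos(by),np.sin(by),0])
    pl(np.array([a+.06*b+.024*w,a-.025*b+.024*w,a-.025*b-.024*w,a+.06*b-.024*w]),(255,0,255))
    pl(np.array([a,a-[0,0,.088]]),(255,0,255)); pl(circ(a-[0,0,.044],.017),(0,0,255))
    return im
E
cat > o0.py <<'E'
from ov import *
import sys
p=[float(x) for x in sys.argv[2:]]
for n,o in(("top",T0),("side",S0)): cv2.imwrite(f"pics/ov{sys.argv[1]}{n}.png",draw(np.load(f"pics/{n}0.npy"),n,o,p))
E
python3 o0.py a .559 -.119 .135 0.35 -1.47 .121 -.01
```

```text
(no output)
```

View pics/ovatop.png

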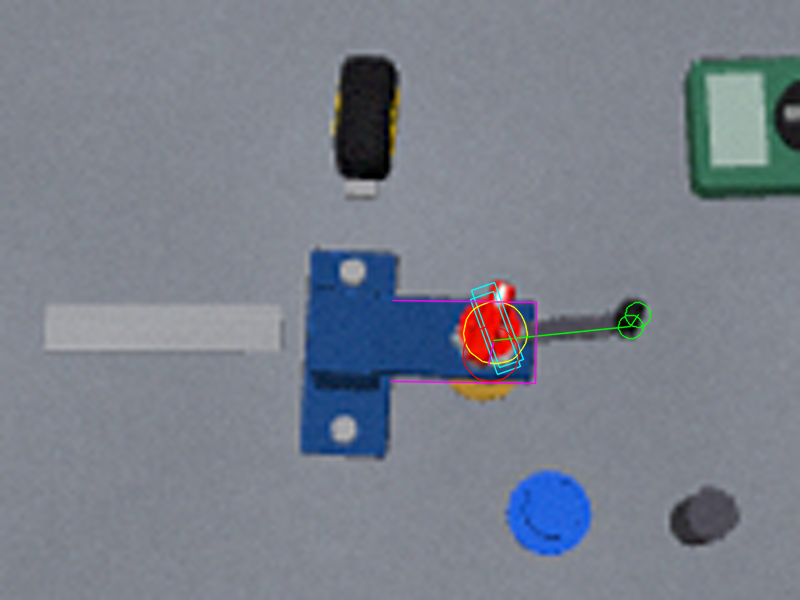

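View pics/ovaside.png

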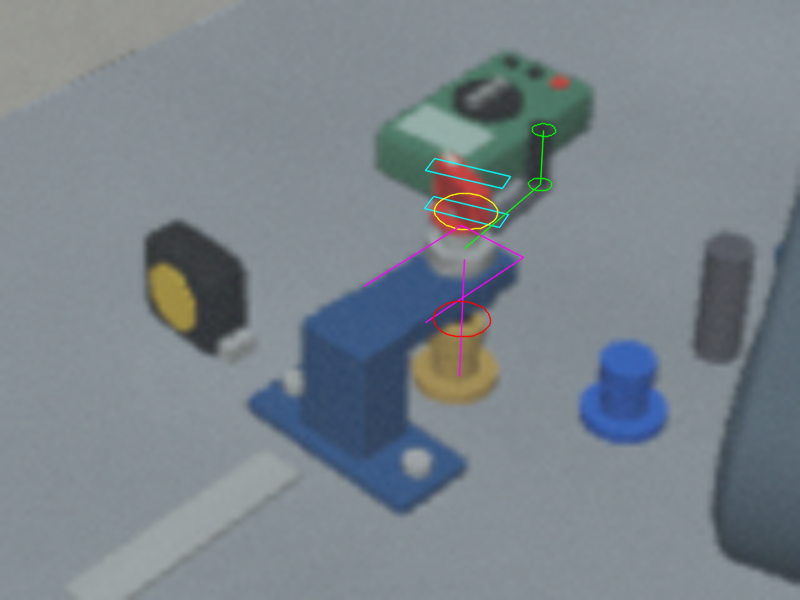

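```bash
python3 o0.py b .560 -.1165 .133 -0.4 -1.46 .121 -.02
```

```text
(no output)
```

View pics/ovbtop.png

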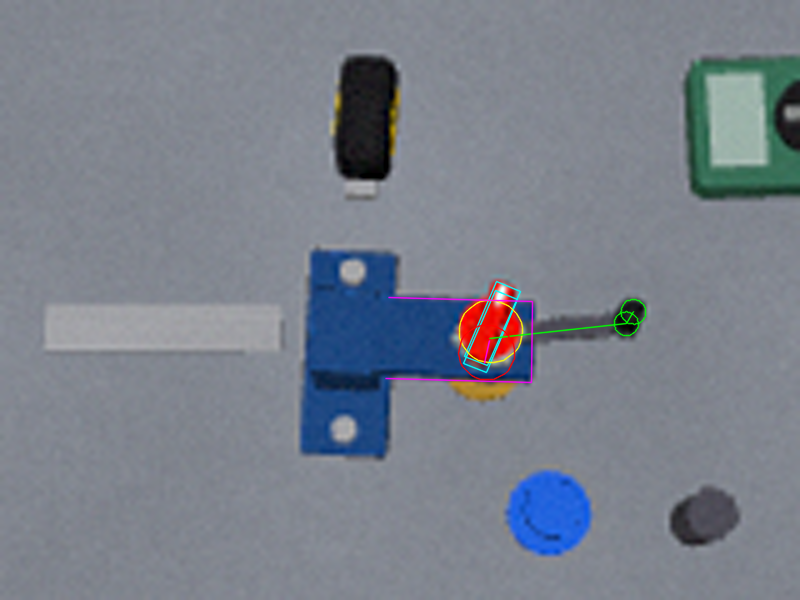

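View pics/ovbside.png

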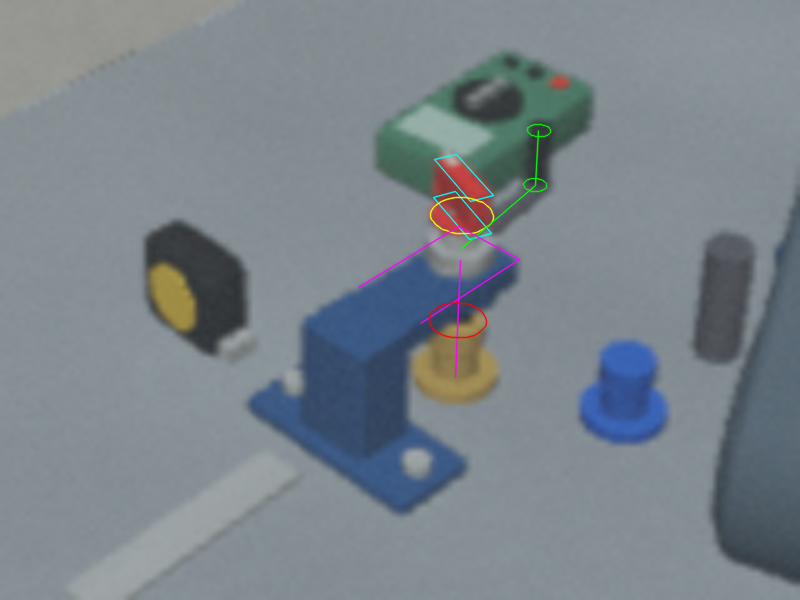

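```bash
cat >> h.py <<'E'
from scipy.spatial.transform import Rotation as Ro
def delta(s,pos,yaw):
    """tool-down target with tool z at world yaw; returns dx dy dz cm and turn deg in the tool axes"""
    R=Ro.from_rotvec(s["orientation"]); z=np.array([np.cos(yaw),np.sin(yaw),0]);x=np.array([0,0,-1.]);y=np.cross(z,x)
    Rt=Ro.from_matrix(np.c_[x,y,z]); return R.inv().apply(np.array(pos)-s["tool_pos"])*100, np.degrees((R.inv()*Rt).as_rotvec())
def yaw(s): z=Ro.from_rotvec(s["orientation"]).as_matrix()[:,2]; return np.arctan2(z[1],z[0])
E
python3 - <<'E'
from h import *
s=arm.observe();R=Ro.from_rotvec(s["orientation"]).as_matrix();print(R,yaw(s),s["joint_pos"])
ly=-1.455
for y in (ly+np.pi/2,ly-np.pi/2): print(y,delta(s,[.5605+.08*np.cos(ly),-.117+.08*np.sin(ly),.2],y))
E
```

```text
[[-0.0005  0.8979  0.4402]
 [ 0.0019  0.4402 -0.8979]
 [-1.      0.0003 -0.002 ]] -1.1149853793082782 [-1.2935  0.5284  1.4338 -0.      1.1814 -0.1785]
0.11579632679489649 (array([  2.2192,  42.4943, -19.7087]), array([-70.5186,  -0.0852,  -0.0861]))
-3.0257963267948966 (array([  2.2192,  42.4943, -19.7087]), array([109.4813,  -0.0945,   0.0935]))
```

Emit:
step_arm(series="-5 0 0 0 0 0 1; -4 0 0 0 0 0 1; 0 4.7 -2.2 0 0 0 1; 0 4.7 -2.2 0 0 0 1; 0 4.7 -2.2 0 0 0 1")

```text
time_s: 0.72
tool_pos: [0.3732, -0.4384, 0.3122]
orientation: [0.868, 1.391, -0.867]
wrist_force: [-0.1, 0.6, -0.5]
gripper_width: 1.001
```

Emit:
step_arm(series="0 4.7 -2.2 0 0 0 1; 0 4.7 -2.2 0 0 0 1; 0 4.7 -2.2 0 0 0 1; 0 4.7 -2.2 0 0 0 1; 0 4.7 -2.2 0 0 0 1")

```text
time_s: 1.35
tool_pos: [0.5359, -0.236, 0.3121]
orientation: [0.867, 1.392, -0.867]
wrist_force: [0.3, -0.6, 0.7]
gripper_width: 0.999
```

Emit:
step_arm(series="0 4.7 -2.2 0 0 0 1; 0 0 0 -10 0 0 1; 0 0 0 -10 0 0 1; 0 0 0 -10 0 0 1; 0 0 0 -10 0 0 1")

```text
time_s: 1.98
tool_pos: [0.5675, -0.1969, 0.3119]
orientation: [0.323, 1.548, -0.322]
wrist_force: [0.3, -0.3, -0.2]
gripper_width: 1.002
```

Emit:
step_arm(series="0 0 0 -10 0 0 1; 0 0 0 -10 0 0 1; 0 0 0 -10 0 0 1; 5 0 0 0 0 0 1; 0 0 0 0 0 0 1")

```text
time_s: 2.6
tool_pos: [0.5648, -0.1955, 0.2586]
orientation: [-0.079, 1.578, 0.088]
wrist_force: [-0.2, -0.2, 0.5]
gripper_width: 1.002
```

```bash
cat > st.py <<'E'
from h import *
import sys
s=arm.observe()
print(s["time_s"],s["tool_pos"],"yaw",yaw(s),"F",s["wrist_force"],"T",s["wrist_torque"],s["gripper_width"],s["joint_pos"])
if len(sys.argv)>1: print(delta(s,[float(x) for x in sys.argv[1:4]],float(sys.argv[4])))
E
python3 st.py .569 -.196 .12 .116
python3 - <<'E'
from h import *
for n in("side","top"):
    im=optics.capture(n); np.save(f"pics/{n}1.npy",im); o=T0 if n=="top" else S0
    cv2.imwrite(f"pics/{n}1.png",cv2.resize(im[o[1]-30:o[1]+90+30,o[0]:o[0]+200,::-1],(800,600),interpolation=cv2.INTER_CUBIC))
E
```

```text
2.6 [ 0.5648 -0.1955  0.2586] yaw 0.10664295674012446 F [-0.2056 -0.2401  0.5036] T [-0.0172 -0.0693  0.0126] 1.0016069162877284 [-0.52    0.4564  1.4536 -0.      1.2421 -0.6266]
(array([13.8565, -0.176 ,  0.5292]), array([-0.5376, -0.4908, -0.3557]))
```

View pics/top1.png

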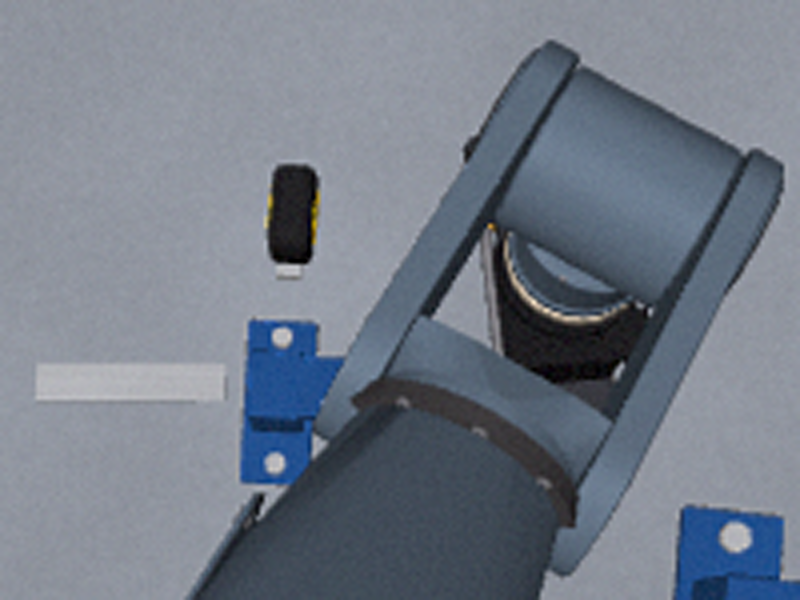

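View pics/side1.png

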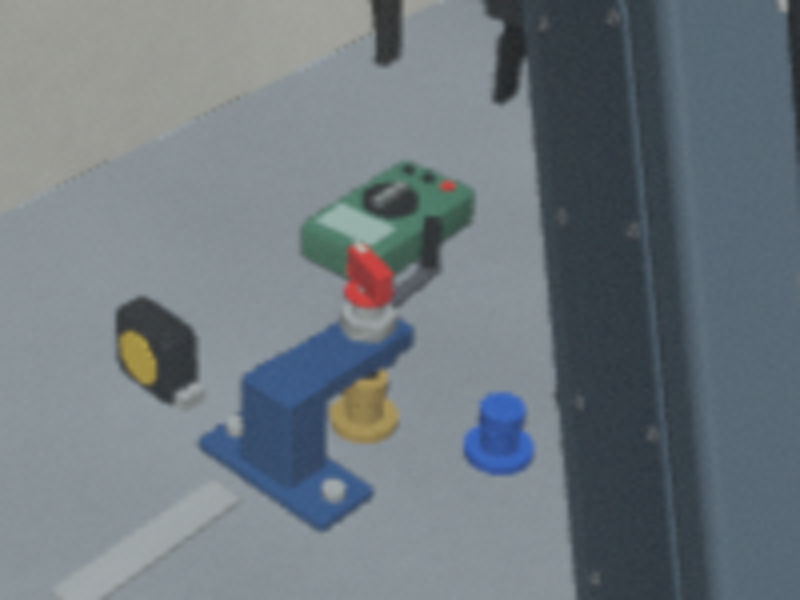

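Emit:
step_arm(series="4.5 0 0.4 -0.5 0 0 1; 4.5 0 0 0 0 0 1; 2 0 0 0 0 0 1; 0 0 0 0 0 0 1")

```text
time_s: 3.2
tool_pos: [0.572, -0.1969, 0.1526]
orientation: [-0.09, 1.569, 0.091]
wrist_force: [-0.4, 0.1, -0.5]
gripper_width: 1.002
```

```bash
python3 st.py .569 -.196 .107 .116
cat > cap.py <<'E'
from h import *
import sys
n,k=sys.argv[1:3]; im=optics.capture(n); np.save(f"pics/{n}{k}.npy",im); o=T0 if n=="top" else S0
cv2.imwrite(f"pics/{n}{k}.png",cv2.resize(im[o[1]:o[1]+120,o[0]:o[0]+160,::-1],(800,600),interpolation=cv2.INTER_CUBIC))
E
python3 cap.py side 2
```

```text
3.2 [ 0.572  -0.1969  0.1526] yaw 0.11541198874187177 F [-0.3881  0.1465 -0.5137] T [-0.0255 -0.1125 -0.0159] 1.0018132043284218 [-0.5161  0.5859  1.5498 -0.      1.0066 -0.6315]
(array([ 4.5606,  0.1228, -0.286 ]), array([-0.0337, -0.0327, -0.0226]))
```

View pics/side2.png

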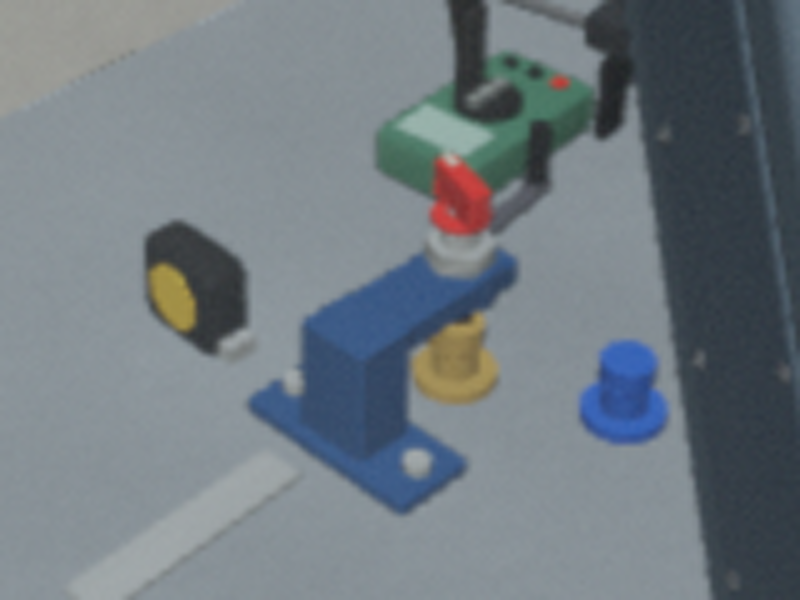

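The side view shows the two fingers on either side of the pin at (541,127), so I'm descending and closing.

Emit:
step_arm(series="2.5 0.1 -0.3 0 0 0 1; 2 0 0 0 0 0 1; 0 0 0 0 0 0 0.5; 0 0 0 0 0 0 0.3; 0 0 0 0 0 0 0.2")

```text
time_s: 3.88
tool_pos: [0.5698, -0.1967, 0.1092]
orientation: [-0.092, 1.566, 0.089]
wrist_force: [-0.3, -0.4, -0.3]
gripper_width: 0.744
```

```bash
python3 st.py .569 -.196 .107 .116;python3 cap.py side 3
```

```text
3.875 [ 0.5698 -0.1967  0.1092] yaw 0.11553845521108036 F [-0.2596 -0.3793 -0.2973] T [ 0.0688 -0.1361  0.0148] 0.7435200110718705 [-0.5176  0.6421  1.5891  0.      0.9071 -0.6331]
(array([ 0.2208,  0.0775, -0.07  ]), array([-0.0266,  0.1487,  0.1088]))
```

View pics/side3.png

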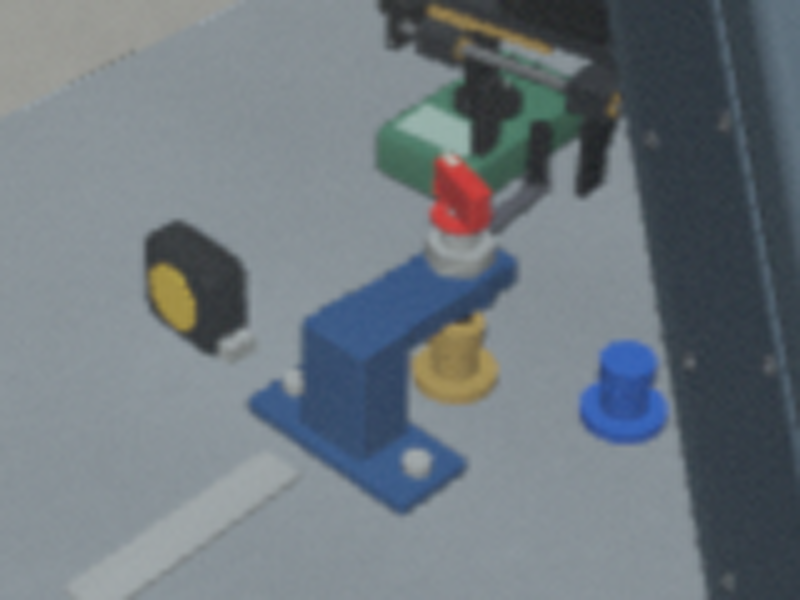

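Emit:
step_arm(series="0 0 0 0 0 0 0.2; 0 0 0 0 0 0 0.2; 0 0 0 0 0 0 0.2; 0 0 0 0 0 0 0; 0 0 0 0 0 0 0")

```text
time_s: 4.55
tool_pos: [0.5685, -0.1961, 0.1075]
orientation: [-0.091, 1.569, 0.091]
wrist_force: [0.3, 0.6, 0.3]
gripper_width: 0.151
```

```bash
python3 st.py .569 -.196 .107 .116
```

```text
4.55 [ 0.5685 -0.1961  0.1075] yaw 0.11565481048738466 F [0.3468 0.5577 0.3376] T [-0.0972 -0.0725  0.0671] 0.15071373464174376 [-0.5177  0.6443  1.591  -0.0004  0.9068 -0.6332]
(array([0.0458, 0.0066, 0.0558]), array([-0.0198, -0.0335, -0.0035]))
```

Emit:
step_arm(series="0 0 0 0 0 0 0; 0 0.03 0.7 -5 0 0 0; 0 0.03 0.7 -5 0 0 0; 0 0 0 0 0 0 0")

```text
time_s: 5.05
tool_pos: [0.5822, -0.1936, 0.1075]
orientation: [-0.227, 1.559, 0.227]
wrist_force: [-1.5, -1.3, 0.6]
gripper_width: 0.144
```

```bash
cat >> h.py <<'E'
AX=np.array([.5605,-.117])
def lev(s): d=s["tool_pos"][:2]-AX; return np.arctan2(d[1],d[0]),np.linalg.norm(d)
E
echo 'print("lever ang,r",lev(s)); print("F tool",Ro.from_rotvec(s["orientation"]).inv().apply(s["wrist_force"]))'>>st.py; python3 st.py
```

```text
5.05 [ 0.5822 -0.1936  0.1075] yaw 0.28943973611352436 F [-1.4962 -1.3404  0.5671] T [-0.1833  0.0829 -0.    ] 0.1440375230971966 [-0.5026  0.6573  1.5588 -0.0008  0.9257 -0.7915]
lever ang,r (np.float64(-1.2943860911310066), np.float64(0.07959170353394464))
F tool [-0.5656 -0.8578 -1.8169]
```

Emit:
step_arm(series="0 0.12 1.39 -10 0 0 0; 0 0.12 1.39 -10 0 0 0; 0 0.12 1.39 -10 0 0 0; 0 0 0 0 0 0 0")

```text
time_s: 5.55
tool_pos: [0.6189, -0.1716, 0.1075]
orientation: [-0.635, 1.474, 0.632]
wrist_force: [2.5, -0.3, -1.7]
gripper_width: 0.15
```

```bash
python3 st.py
```

```text
5.55 [ 0.6189 -0.1716  0.1075] yaw 0.8111969692020718 F [ 2.4515 -0.3085 -1.6705] T [-0.0947 -0.5072  0.1407] 0.15044346619477617 [-0.4445  0.6876  1.4842  0.0007  0.9673 -1.2561]
lever ang,r (np.float64(-0.7525286909391035), np.float64(0.0799376144318285))
F tool [ 1.6768 -1.9863  1.4623]
```

Emit:
step_arm(series="0 0.12 1.39 -10 0 0 0; 0 0.12 1.39 -10 0 0 0; 0 0 0 0 0 0 0; 0 0 0 0 0 0 0")

```text
time_s: 6.05
tool_pos: [0.6342, -0.1485, 0.1076]
orientation: [-0.901, 1.374, 0.898]
wrist_force: [4.8, 0.7, -4.0]
gripper_width: 0.142
```

```bash
python3 st.py; python3 cap.py side 4
```

```text
6.05 [ 0.6342 -0.1485  0.1076] yaw 1.1579993388202783 F [ 4.7718  0.6906 -4.0053] T [ 0.0403 -1.0176  0.1403] 0.14225081756538996 [-0.402   0.6976  1.4595  0.002   0.9815 -1.5611]
lever ang,r (np.float64(-0.40347927159185115), np.float64(0.08016168609082144))
F tool [ 4.0215 -4.0822  2.5402]
```

View pics/side4.png

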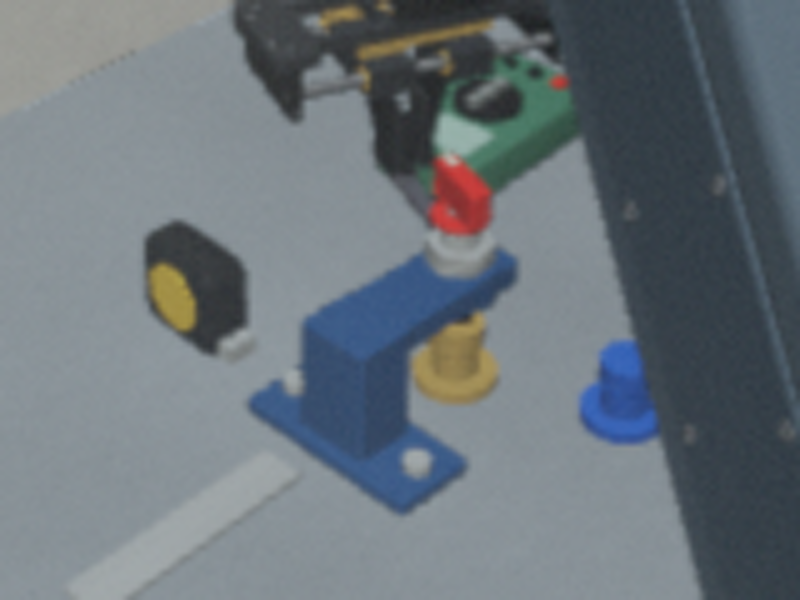

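Emit:
step_arm(series="0 0 0 0 0 0 0.3; 0 0 0 0 0 0 0.45; 0 0 0 0 0 0 0.45; -3 0 0 0 0 0 0.45; -4 0 0 0 0 0 0.45")

```text
time_s: 6.72
tool_pos: [0.6316, -0.148, 0.177]
orientation: [-0.9, 1.378, 0.906]
wrist_force: [0.3, -0.5, -0.2]
gripper_width: 0.445
```

```bash
python3 st.py .561 -.117 .126 1.155; python3 cap.py side 5
```

```text
6.725 [ 0.6316 -0.148   0.177 ] yaw 1.1618181417079096 F [ 0.3257 -0.5354 -0.2238] T [ 0.0905 -0.0967 -0.0052] 0.4451510090777765 [-0.4022  0.6114  1.4099  0.      1.1247 -1.564 ]
(array([5.1318, 7.688 , 0.0393]), array([ 0.3906, -0.0024, -0.2495]))
lever ang,r (np.float64(-0.4114646644988844), np.float64(0.07756173859269216))
F tool [ 0.2216 -0.5127 -0.3617]
```

View pics/side5.png

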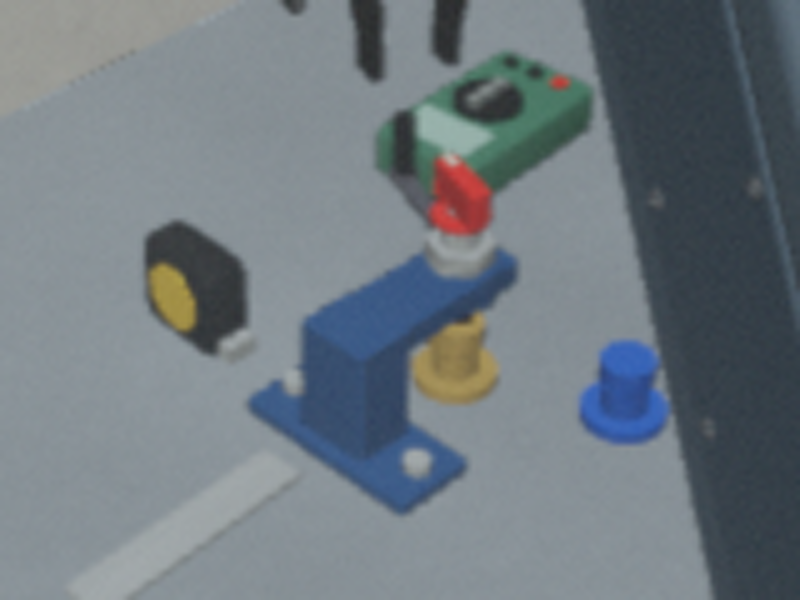

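Emit:
step_arm(series="0 4 0 0.4 0 0 0.45; 0 3.7 0 0 0 0 0.45; 0 0 0 0 0 0 0.45; 1.5 0 0 0 0 0 0.45; 0 0 0 0 0 0 0.45")

```text
time_s: 7.4
tool_pos: [0.5624, -0.1178, 0.161]
orientation: [-0.897, 1.379, 0.899]
wrist_force: [-0.2, 0.1, 0.6]
gripper_width: 0.449
```

```bash
python3 st.py .561 -.117 .126 1.155; python3 cap.py side 6;python3 cap.py top 6
```

```text
7.4 [ 0.5624 -0.1178  0.161 ] yaw 1.1552276268562138 F [-0.1937  0.114   0.6184] T [ 0.1056 -0.1554  0.0256] 0.4492313198906174 [-0.4009  0.5393  1.6199 -0.      0.9846 -1.5561]
(array([3.4975, 0.1562, 0.0162]), array([ 0.013 , -0.0022, -0.1226]))
lever ang,r (np.float64(-0.39588305288735975), np.float64(0.0020943658203062933))
F tool [-0.6179  0.2246  0.0261]
```

View pics/side6.png

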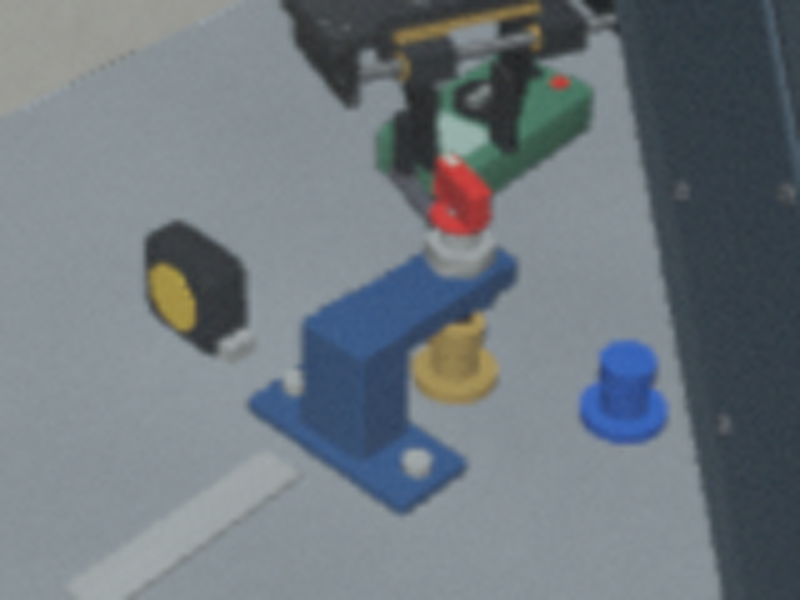

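View pics/top6.png

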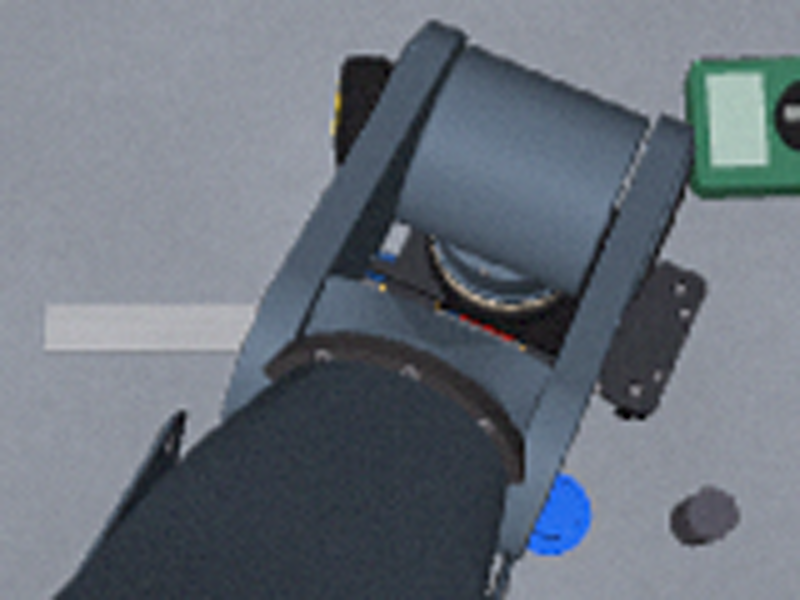

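The fingers straddle the knob bar, with tips at (422,170) and (505,150) and the knob top at about (455,160). Descending and closing.

Emit:
step_arm(series="1.8 0.1 0 0 0 0 0.45; 1.6 0 0 0 0 0 0.45; 0 0 0 0 0 0 0.45")

```text
time_s: 7.88
tool_pos: [0.5607, -0.117, 0.127]
orientation: [-0.896, 1.379, 0.901]
wrist_force: [-0.4, 0.1, -0.4]
gripper_width: 0.45
```

Emit:
step_arm(series="0 0 0 0 0 0 0.2; 0 0 0 0 0 0 0; 0 0 0 0 0 0 0; 0 0 0 0 0 0 0")

```text
time_s: 8.38
tool_pos: [0.562, -0.1169, 0.129]
orientation: [-0.899, 1.376, 0.898]
wrist_force: [1.4, 2.4, 2.4]
gripper_width: 0.162
```

```bash
python3 st.py .561 -.117 .126 1.155; python3 cap.py side 7
```

```text
8.375 [ 0.562  -0.1169  0.129 ] yaw 1.1560504901233097 F [1.4117 2.388  2.356 ] T [ 0.4397 -0.3178  0.1699] 0.16170125797020968 [-0.4     0.583   1.6489  0.001   0.9085 -1.5567]
(array([ 0.3048,  0.088 , -0.0539]), array([0.0602, 0.0469, 0.0642]))
lever ang,r (np.float64(0.09078899470526426), np.float64(0.0015245845079657687))
F tool [-2.3533 -0.3324  2.7563]
```

View pics/side7.png

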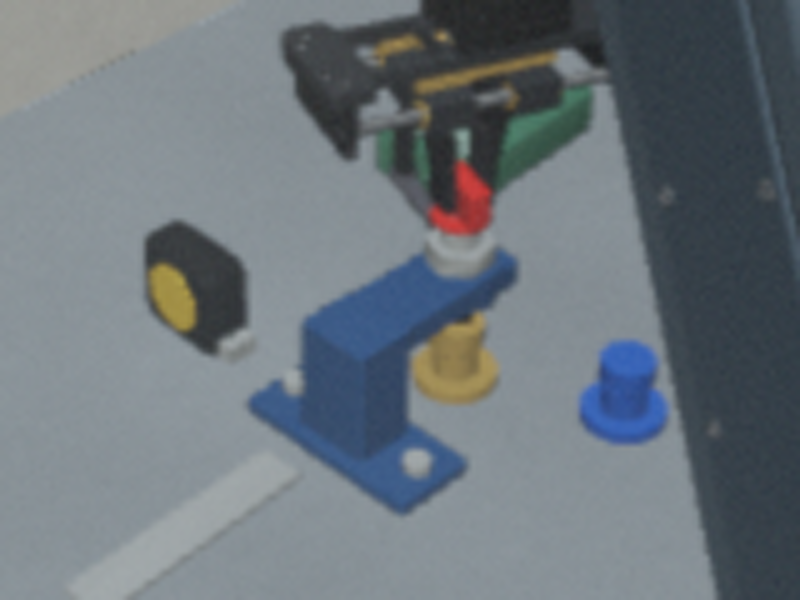

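Emit:
step_arm(series="0.01 0 0 1.5 0 0 0; 0.01 0 0 1.5 0 0 0; 0.01 0 0 1.5 0 0 0; 0.01 0 0 1.5 0 0 0")

```text
time_s: 8.93
tool_pos: [0.562, -0.1171, 0.1287]
orientation: [-0.817, 1.411, 0.816]
wrist_force: [0.3, 3.2, 6.0]
gripper_width: 0.164
```

```bash
cat > kn.py <<'E'
from h import *
s=arm.observe();F=Ro.from_rotvec(s["orientation"]).inv()
print("t",s["time_s"],s["tool_pos"],"yaw %.4f"%yaw(s),"Ft",F.apply(s["wrist_force"]),"Tt",F.apply(s["wrist_torque"]),"w %.3f"%s["gripper_width"],"e6 %.3f"%s["effort"][5],"q6 %.3f"%s["joint_pos"][5])
E
python3 kn.py
```

```text
t 8.925 [ 0.562  -0.1171  0.1287] yaw 1.0491 Ft [-5.9745  1.3594  2.9521] Tt [-0.239  -0.7481  0.0602] w 0.164 e6 0.051 q6 -1.450
```

Emit:
step_arm(series="0 0 0 2 0 0 0; 0 0 0 2 0 0 0; 0 0 0 2 0 0 0; 0 0 0 2 0 0 0")

```text
time_s: 9.43
tool_pos: [0.5618, -0.1173, 0.1283]
orientation: [-0.71, 1.451, 0.709]
wrist_force: [1.2, 3.1, 4.1]
gripper_width: 0.159
```

```bash
python3 kn.py
```

```text
t 9.425 [ 0.5618 -0.1173  0.1283] yaw 0.9090 Ft [-4.1159  0.92    3.1752] Tt [-0.2355 -0.7593 -0.0012] w 0.159 e6 0.009 q6 -1.310
```

Emit:
step_arm(series="0 0 0 2 0 0 0; 0 0 0 2 0 0 0; 0 0 0 2 0 0 0")

```text
time_s: 9.8
tool_pos: [0.5617, -0.1174, 0.128]
orientation: [-0.629, 1.478, 0.628]
wrist_force: [1.9, 2.9, 2.2]
gripper_width: 0.161
```

```bash
python3 kn.py
```

```text
t 9.8 [ 0.5617 -0.1174  0.128 ] yaw 0.8043 Ft [-2.196   0.663   3.4293] Tt [-0.1926 -0.8051 -0.1583] w 0.161 e6 0.015 q6 -1.205
```

Emit:
step_arm(series="0 0 0.05 2 0 0 0; 0 0 0.05 2 0 0 0; 0.01 0 0 2 0 0 0; 0.01 0 0 2 0 0 0")

```text
time_s: 10.3
tool_pos: [0.5617, -0.1172, 0.1276]
orientation: [-0.521, 1.509, 0.52]
wrist_force: [0.1, -1.9, -0.7]
gripper_width: 0.16
```

```bash
python3 kn.py
```

```text
t 10.3 [ 0.5617 -0.1172  0.1276] yaw 0.6651 Ft [ 0.6847 -1.4947 -1.0944] Tt [-0.232   0.133  -0.4222] w 0.160 e6 0.031 q6 -1.064
```

Emit:
step_arm(series="0.01 0 0 2 0 0 0; 0.01 0 0 2 0 0 0; 0.01 0 0 2 0 0 0")

```text
time_s: 10.68
tool_pos: [0.5616, -0.117, 0.1273]
orientation: [-0.439, 1.527, 0.439]
wrist_force: [-0.7, -5.2, -1.6]
gripper_width: 0.163
```

```bash
python3 kn.py
```

```text
t 10.675 [ 0.5616 -0.117   0.1273] yaw 0.5603 Ft [ 1.6382 -3.9859 -3.3596] Tt [-0.2267  0.5283 -0.7184] w 0.163 e6 0.039 q6 -0.959
```

Emit:
step_arm(series="0.01 0 0 2 0 0 0; 0.01 0 0 2 0 0 0; 0.01 0 0 2 0 0 0")

```text
time_s: 11.05
tool_pos: [0.5615, -0.1171, 0.127]
orientation: [-0.358, 1.543, 0.357]
wrist_force: [-2.1, -6.1, -1.4]
gripper_width: 0.161
```

```bash
python3 kn.py
```

```text
t 11.05 [ 0.5615 -0.1171  0.127 ] yaw 0.4558 Ft [ 1.3914 -4.5392 -4.5853] Tt [-0.1958  0.5348 -0.845 ] w 0.161 e6 0.039 q6 -0.854
```

Emit:
step_arm(series="0.01 -0.05 -0.05 2 0 0 0; 0.01 -0.03 -0.03 2 0 0 0; 0.01 0 0 2 0 0 0")

```text
time_s: 11.42
tool_pos: [0.5614, -0.1173, 0.1267]
orientation: [-0.275, 1.554, 0.276]
wrist_force: [-0.7, -3.6, -2.8]
gripper_width: 0.16
```

```bash
python3 kn.py
```

```text
t 11.425 [ 0.5614 -0.1173  0.1267] yaw 0.3505 Ft [ 2.7696 -3.1262 -1.9309] Tt [-0.183   0.2808 -0.5659] w 0.160 e6 0.040 q6 -0.751
```

Emit:
step_arm(series="0.01 0 0 2 0 0 0; 0.01 0 0 2 0 0 0; 0.01 0 0 2 0 0 0")

```text
time_s: 11.8
tool_pos: [0.5613, -0.1173, 0.1264]
orientation: [-0.193, 1.563, 0.194]
wrist_force: [-2.1, -4.2, -4.7]
gripper_width: 0.161
```

```bash
python3 kn.py
```

```text
t 11.8 [ 0.5613 -0.1173  0.1264] yaw 0.2459 Ft [ 4.7116 -3.5615 -3.0157] Tt [-0.2065  0.3725 -0.5204] w 0.161 e6 0.045 q6 -0.647
```

Emit:
step_arm(series="0.01 0 0 2 0 0 0; 0.01 0 0 2 0 0 0; 0.01 0 0 2 0 0 0")

```text
time_s: 12.18
tool_pos: [0.5612, -0.1174, 0.1261]
orientation: [-0.11, 1.569, 0.111]
wrist_force: [-2.0, -3.4, -5.7]
gripper_width: 0.161
```

```bash
python3 kn.py
```

```text
t 12.175 [ 0.5612 -0.1174  0.1261] yaw 0.1412 Ft [ 5.6702 -3.1208 -2.4402] Tt [-0.2129  0.5673 -0.6176] w 0.161 e6 0.049 q6 -0.542
```

Emit:
step_arm(series="0.05 -0.03 -0.05 2 0 0 0; 0.05 -0.03 -0.03 2 0 0 0; 0.05 0 0 2 0 0 0")

```text
time_s: 12.55
tool_pos: [0.5611, -0.1177, 0.1257]
orientation: [-0.028, 1.571, 0.029]
wrist_force: [-4.2, 0.6, 5.2]
gripper_width: 0.161
```

```bash
python3 kn.py
```

```text
t 12.55 [ 0.5611 -0.1177  0.1257] yaw 0.0362 Ft [-5.1995  0.7159 -4.1864] Tt [-0.2362  0.7763  0.2111] w 0.161 e6 0.039 q6 -0.439
```

Emit:
step_arm(series="0.01 0 0 2 0 0 0; 0.01 0 0 2 0 0 0; 0.01 0 0 2 0 0 0")

```text
time_s: 12.92
tool_pos: [0.5609, -0.1177, 0.1254]
orientation: [0.054, 1.57, -0.053]
wrist_force: [-4.3, 1.0, 6.0]
gripper_width: 0.162
```

```bash
python3 kn.py
```

```text
t 12.925 [ 0.5609 -0.1177  0.1254] yaw -0.0683 Ft [-6.0456  0.6755 -4.3261] Tt [-0.2268  0.9055  0.205 ] w 0.162 e6 0.072 q6 -0.334
```

Emit:
step_arm(series="0.01 0 0 2 0 0 0; 0.01 0 0 2 0 0 0; 0.01 0 0 2 0 0 0")

```text
time_s: 13.3
tool_pos: [0.5608, -0.1177, 0.1252]
orientation: [0.136, 1.567, -0.135]
wrist_force: [-5.1, 1.6, 6.8]
gripper_width: 0.159
```

```bash
python3 kn.py
```

```text
t 13.3 [ 0.5608 -0.1177  0.1252] yaw -0.1728 Ft [-6.7993  0.6503 -5.3301] Tt [-0.2946  0.9533  0.0888] w 0.159 e6 0.106 q6 -0.230
```

Emit:
step_arm(series="0.01 0 0 1 0 0 0; 0.01 0 0 1 0 0 0")

```text
time_s: 13.55
tool_pos: [0.5607, -0.1177, 0.1251]
orientation: [0.163, 1.565, -0.162]
wrist_force: [-5.2, 2.0, 7.8]
gripper_width: 0.161
```

```bash
python3 kn.py
```

```text
t 13.55 [ 0.5607 -0.1177  0.1251] yaw -0.2071 Ft [-7.7894  0.8412 -5.5308] Tt [-0.294   1.0091  0.0996] w 0.161 e6 0.207 q6 -0.195
```

Emit:
step_arm(series="0.01 0 0 1 0 0 0; 0.01 0 0 1 0 0 0")

```text
time_s: 13.8
tool_pos: [0.5608, -0.1177, 0.125]
orientation: [0.19, 1.563, -0.189]
wrist_force: [-4.9, 0.6, 8.2]
gripper_width: 0.161
```

```bash
python3 kn.py
```

```text
t 13.8 [ 0.5608 -0.1177  0.125 ] yaw -0.2419 Ft [-8.1571 -0.6023 -4.9465] Tt [-0.312   1.1011  0.0018] w 0.161 e6 0.216 q6 -0.161
```

Emit:
step_arm(series="0 0 0 1 0 0 0; 0 0 0 1 0 0 0")

```text
time_s: 14.05
tool_pos: [0.5607, -0.1177, 0.1249]
orientation: [0.218, 1.561, -0.217]
wrist_force: [-5.4, 1.1, 8.2]
gripper_width: 0.158
```

```bash
python3 kn.py
```

```text
t 14.05 [ 0.5607 -0.1177  0.1249] yaw -0.2768 Ft [-8.2151 -0.3768 -5.4825] Tt [-0.3493  1.0207 -0.0189] w 0.158 e6 0.229 q6 -0.126
```

Emit:
step_arm(series="0 0 0 0 0 0 0; 0 0 0 0 0 0 0; 0 0 0 0 0 0 0")

```text
time_s: 14.42
tool_pos: [0.5607, -0.1177, 0.125]
orientation: [0.217, 1.561, -0.216]
wrist_force: [-5.6, 0.8, 8.9]
gripper_width: 0.163
```

```bash
python3 kn.py
```

```text
t 14.425 [ 0.5607 -0.1177  0.125 ] yaw -0.2763 Ft [-8.9229 -0.7461 -5.6214] Tt [-0.2972  1.0574 -0.0072] w 0.163 e6 0.306 q6 -0.126
```

Emit:
step_arm(series="0 0 0 0 0 0 0.3; 0 0 0 0 0 0 0.45; 0 0 0 0 0 0 0.45; -3 0 0 0 0 0 0.45; -3 0 0 0 0 0 0.45")

```text
time_s: 15.05
tool_pos: [0.5616, -0.1184, 0.1842]
orientation: [0.217, 1.56, -0.217]
wrist_force: [-0.2, -0.2, -0.1]
gripper_width: 0.445
```

```bash
python3 st.py .635 -.149 .175 1.158; python3 cap.py side 8
```

```text
15.05 [ 0.5616 -0.1184  0.1842] yaw -0.27621894976538985 F [-0.1783 -0.2459 -0.1346] T [-0.0117 -0.0791 -0.023 ] 0.4452464359643577 [-0.4026  0.5064  1.6027  0.0005  1.0324 -0.1266]
(array([ 0.9181, -0.9453,  7.8998]), array([-82.1747,   0.0229,  -0.0116]))
lever ang,r (np.float64(-0.9047363837800789), np.float64(0.0017353884767896796))
F tool [ 0.1345 -0.2853 -0.1045]
```

View pics/side8.png

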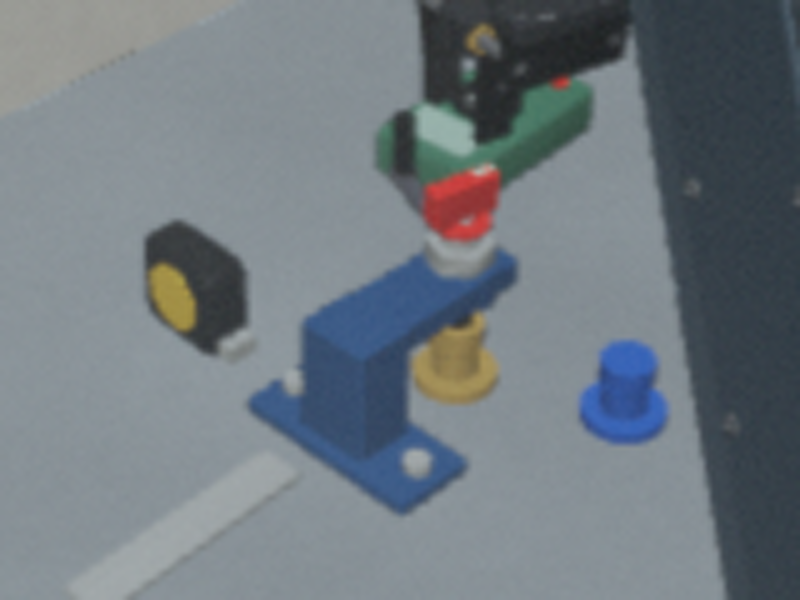

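Emit:
step_arm(series="0 -0.45 4 0 0 0 0.45; 0 -0.45 3.9 0 0 0 0.5; 0 0 0 -10 0 0 0.5; 0 0 0 -10 0 0 0.5; 0 0 0 -10 0 0 0.5")

```text
time_s: 15.72
tool_pos: [0.6352, -0.1485, 0.1832]
orientation: [-0.199, 1.561, 0.199]
wrist_force: [0.5, 0.2, 0.1]
gripper_width: 0.504
```

Emit:
step_arm(series="0 0 0 -10 0 0 0.5; 0 0 0 -10 0 0 0.5; 0 0 0 -10 0 0 0.5; 0 0 0 -10 0 0 0.5; 0 0 0 -10 0 0 0.5")

```text
time_s: 16.35
tool_pos: [0.6351, -0.1485, 0.1834]
orientation: [-0.876, 1.387, 0.875]
wrist_force: [0.1, -0.1, 0.0]
gripper_width: 0.504
```

Emit:
step_arm(series="0 0 0 -2.2 0 0 0.5; 0 0 0 0 0 0 0.5; 0 0 0 0 0 0 0.5")

```text
time_s: 16.73
tool_pos: [0.6348, -0.1485, 0.1836]
orientation: [-0.9, 1.376, 0.9]
wrist_force: [-0.2, -0.4, -0.3]
gripper_width: 0.5
```

```bash
python3 st.py .6342 -.1485 .107 1.158; python3 cap.py side 9
```

```text
16.725 [ 0.6348 -0.1485  0.1836] yaw 1.1583660204140176 F [-0.1606 -0.4478 -0.2798] T [ 0.0461 -0.1539 -0.0232] 0.4997044458086981 [-0.4009  0.6063  1.3987  0.0001  1.1365 -1.5593]
(array([ 7.6629,  0.0578, -0.0303]), array([0.021 , 0.0078, 0.0036]))
lever ang,r (np.float64(-0.400343031170704), np.float64(0.08072593723563294))
F tool [ 0.2798 -0.0324 -0.4747]
```

View pics/side9.png

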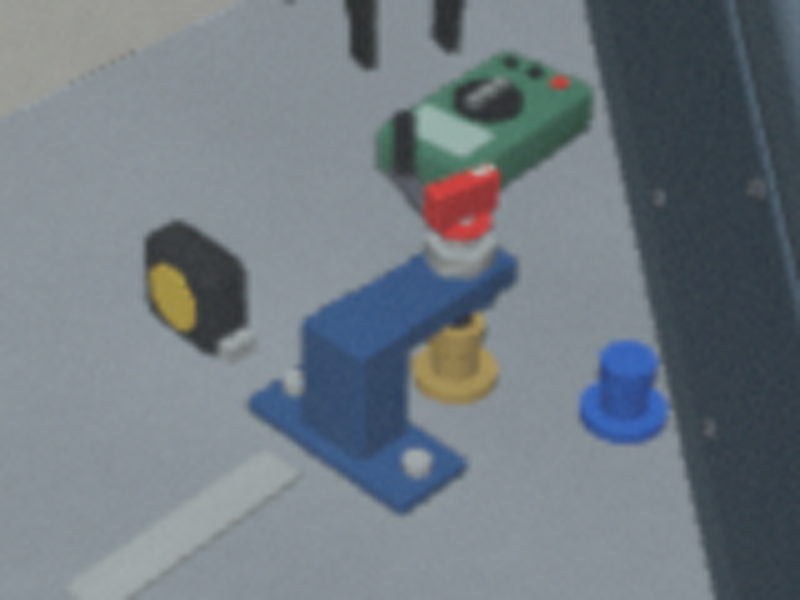

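Lever pin is where I left it (404,140), with the fingers above it. Going down.

Emit:
step_arm(series="4 0.05 0 0 0 0 0.5; 3.6 0 0 0 0 0 0.5; 0 0 0 0 0 0 0.5; 0 0 0 0 0 0 0.25; 0 0 0 0 0 0 0")

```text
time_s: 17.4
tool_pos: [0.6357, -0.1487, 0.1099]
orientation: [-0.903, 1.374, 0.898]
wrist_force: [0.3, 0.4, 0.1]
gripper_width: 0.351
```

Emit:
step_arm(series="0 0 0 0 0 0 0; 0 0 0 0 0 0 0")

```text
time_s: 17.65
tool_pos: [0.6347, -0.1485, 0.1089]
orientation: [-0.902, 1.375, 0.9]
wrist_force: [-0.1, 0.1, 2.6]
gripper_width: 0.151
```

```bash
sed -i 's/^AX=.*/AX=np.array([.561,-.1175])/' h.py; python3 st.py; python3 kn.py
```

```text
17.65 [ 0.6347 -0.1485  0.1089] yaw 1.1593188764237898 F [-0.1061  0.1086  2.5931] T [-0.0182 -0.0215  0.0051] 0.15129189360886017 [-0.4009  0.6969  1.4561 -0.0003  0.9868 -1.56  ]
lever ang,r (np.float64(-0.3984615847440273), np.float64(0.08000993106839116))
F tool [-2.5934  0.136   0.0565]
t 17.65 [ 0.6347 -0.1485  0.1089] yaw 1.1593 Ft [-2.5934  0.136   0.0565] Tt [-0.0051  0.0081 -0.027 ] w 0.151 e6 0.006 q6 -1.560
```

Emit:
step_arm(series="0 0.12 -1.39 10 0 0 0; 0 0.12 -1.39 10 0 0 0; 0 0.12 -1.39 10 0 0 0")

```text
time_s: 18.02
tool_pos: [0.6096, -0.1805, 0.109]
orientation: [-0.494, 1.511, 0.492]
wrist_force: [0.9, 1.9, 2.3]
gripper_width: 0.154
```

```bash
python3 st.py|grep -v yaw; python3 kn.py
```

```text
lever ang,r (np.float64(-0.9133291044124041), np.float64(0.07957296593495546))
F tool [-2.2914  1.0632  1.8499]
t 18.025 [ 0.6096 -0.1805  0.109 ] yaw 0.6300 Ft [-2.2914  1.0632  1.8499] Tt [-0.1344 -0.5606  0.1909] w 0.154 e6 -0.690 q6 -1.095
```

Emit:
step_arm(series="0 0.02 -0.56 4 0 0 0; 0 0.02 -0.56 4 0 0 0")

```text
time_s: 18.27
tool_pos: [0.6002, -0.1867, 0.1089]
orientation: [-0.388, 1.533, 0.386]
wrist_force: [2.9, 2.0, 2.1]
gripper_width: 0.146
```

```bash
python3 st.py|grep -v yaw; python3 kn.py
```

```text
lever ang,r (np.float64(-1.0551824927201294), np.float64(0.0794842793341128))
F tool [-2.0671  0.3901  3.4652]
t 18.275 [ 0.6002 -0.1867  0.1089] yaw 0.4936 Ft [-2.0671  0.3901  3.4652] Tt [-0.1415 -0.4982  0.0866] w 0.146 e6 -0.194 q6 -0.974
```

Emit:
step_arm(series="0 0.01 -0.28 2 0 0 0; 0 0.01 -0.28 2 0 0 0")

```text
time_s: 18.52
tool_pos: [0.5951, -0.1893, 0.1089]
orientation: [-0.334, 1.542, 0.332]
wrist_force: [2.9, 0.8, 4.6]
gripper_width: 0.151
```

```bash
python3 st.py|grep -v yaw; python3 kn.py
```

```text
lever ang,r (np.float64(-1.126722122216305), np.float64(0.07947417665470412))
F tool [-4.5863 -0.4518  3.0358]
t 18.525 [ 0.5951 -0.1893  0.1089] yaw 0.4249 Ft [-4.5863 -0.4518  3.0358] Tt [-0.0665 -0.5434 -0.0152] w 0.151 e6 -0.083 q6 -0.912
```

Emit:
step_arm(series="0 0.01 -0.28 2 0 0 0; 0 0.01 -0.28 2 0 0 0")

```text
time_s: 18.77
tool_pos: [0.5898, -0.1915, 0.1089]
orientation: [-0.279, 1.55, 0.277]
wrist_force: [3.7, 1.7, 5.3]
gripper_width: 0.15
```

```bash
echo 'print("lev",lev(s),"torq",F.apply(s["wrist_force"])[2]*.08-F.apply(s["wrist_torque"])[0])'>>kn.py; python3 kn.py
```

```text
t 18.775 [ 0.5898 -0.1915  0.1089] yaw 0.3545 Ft [-5.3354  0.3241  4.07  ] Tt [-0.0267 -0.606  -0.0213] w 0.150 e6 -0.089 q6 -0.849
lev (np.float64(-1.1998391575822875), np.float64(0.07943854868912407)) torq 0.35232081265593806
```

Emit:
step_arm(series="0 0.01 -0.28 2 0 0 0; 0 0.01 -0.28 2 0 0 0")

```text
time_s: 19.02
tool_pos: [0.5845, -0.1934, 0.1089]
orientation: [-0.225, 1.557, 0.222]
wrist_force: [2.9, 0.7, 5.4]
gripper_width: 0.15
```

```bash
python3 kn.py
```

```text
t 19.025 [ 0.5845 -0.1934  0.1089] yaw 0.2846 Ft [-5.4243 -0.1995  2.9796] Tt [-0.0915 -0.517   0.041 ] w 0.150 e6 -0.082 q6 -0.786
lev (np.float64(-1.2707679717307958), np.float64(0.07943513254299786)) torq 0.3298886380110446
```

Emit:
step_arm(series="0 0.01 -0.28 2 0 0 0; 0 0.01 -0.28 2 0 0 0")

```text
time_s: 19.27
tool_pos: [0.579, -0.1949, 0.1088]
orientation: [-0.17, 1.562, 0.167]
wrist_force: [2.9, -0.0, 5.2]
gripper_width: 0.149
```

```bash
python3 kn.py
```

```text
t 19.275 [ 0.579  -0.1949  0.1088] yaw 0.2150 Ft [-5.232  -0.6639  2.8289] Tt [-0.1388 -0.5227 -0.0103] w 0.149 e6 -0.056 q6 -0.722
lev (np.float64(-1.3418434613099017), np.float64(0.07943574902525072)) torq 0.3651541747654654
```

Emit:
step_arm(series="0 0.01 -0.28 2 0 0 0; 0 0.01 -0.28 2 0 0 0")

```text
time_s: 19.52
tool_pos: [0.5736, -0.1959, 0.1089]
orientation: [-0.116, 1.565, 0.112]
wrist_force: [3.6, -0.3, 5.3]
gripper_width: 0.146
```

```bash
python3 kn.py
```

```text
t 19.525 [ 0.5736 -0.1959  0.1089] yaw 0.1452 Ft [-5.3033 -0.8537  3.5009] Tt [-0.1141 -0.5313 -0.0115] w 0.146 e6 -0.046 q6 -0.658
lev (np.float64(-1.411010727039873), np.float64(0.07941108162831308)) torq 0.39413041719454917
```

Emit:
step_arm(series="0 0 -0.14 1 0 0 0; 0 0 -0.14 1 0 0 0")

```text
time_s: 19.77
tool_pos: [0.5709, -0.1963, 0.1089]
orientation: [-0.089, 1.566, 0.085]
wrist_force: [4.2, 0.1, 5.2]
gripper_width: 0.149
```

```bash
python3 kn.py
```

```text
t 19.775 [ 0.5709 -0.1963  0.1089] yaw 0.1109 Ft [-5.1738 -0.3662  4.2014] Tt [-0.1591 -0.5811 -0.0138] w 0.149 e6 0.040 q6 -0.627
lev (np.float64(-1.445645182643734), np.float64(0.07942113685828575)) torq 0.495181958531582
```

Emit:
step_arm(series="0 0 -0.14 1 0 0 0; 0 0 -0.14 1 0 0 0")

```text
time_s: 20.02
tool_pos: [0.5682, -0.1966, 0.1089]
orientation: [-0.061, 1.567, 0.058]
wrist_force: [3.4, 0.9, 4.8]
gripper_width: 0.152
```

```bash
python3 kn.py
```

```text
t 20.025 [ 0.5682 -0.1966  0.1089] yaw 0.0761 Ft [-4.8254  0.5802  3.4586] Tt [-0.2269 -0.6068 -0.0232] w 0.152 e6 0.044 q6 -0.595
lev (np.float64(-1.4797496961346468), np.float64(0.07943042072423867)) torq 0.503555199198121
```

Emit:
step_arm(series="0 0 -0.14 1 0 0 0; 0 0 -0.14 1 0 0 0")

```text
time_s: 20.27
tool_pos: [0.5655, -0.1968, 0.1089]
orientation: [-0.034, 1.567, 0.031]
wrist_force: [3.4, 0.3, 5.6]
gripper_width: 0.148
```

```bash
python3 kn.py
```

```text
t 20.275 [ 0.5655 -0.1968  0.1089] yaw 0.0412 Ft [-5.548   0.1547  3.4343] Tt [-0.1104 -0.6181  0.0491] w 0.148 e6 0.048 q6 -0.562
lev (np.float64(-1.5140431595692514), np.float64(0.07941088153186415)) torq 0.38515710193861585
```

Emit:
step_arm(series="0 0 -0.14 1 0 0 0; 0 0 -0.14 1 0 0 0")

```text
time_s: 20.52
tool_pos: [0.5627, -0.1969, 0.1089]
orientation: [-0.007, 1.567, 0.003]
wrist_force: [3.3, 1.2, 5.3]
gripper_width: 0.155
```

```bash
python3 kn.py
```

```text
t 20.525 [ 0.5627 -0.1969  0.1089] yaw 0.0063 Ft [-5.2713  1.1846  3.3126] Tt [-0.184  -0.628   0.0407] w 0.155 e6 0.053 q6 -0.530
lev (np.float64(-1.5488801145647013), np.float64(0.07943380868748277)) torq 0.449032456427517
```

The torque readings are too noisy to tell me the absolute nut angle. I have plenty of time, so I'll swing back to the 0 stop to get a firm reference.

Emit:
step_arm(series="0 0.12 1.39 -10 0 0 0; 0 0.12 1.39 -10 0 0 0; 0 0.12 1.39 -10 0 0 0; 0 0.12 1.39 -10 0 0 0; 0 0 0 0 0 0 0")

```text
time_s: 21.15
tool_pos: [0.6134, -0.1774, 0.1089]
orientation: [-0.554, 1.498, 0.551]
wrist_force: [2.2, 0.6, 6.9]
gripper_width: 0.15
```

```bash
python3 kn.py
```

```text
t 21.15 [ 0.6134 -0.1774  0.1089] yaw 0.7063 Ft [-6.8575 -1.0013  2.0783] Tt [-0.0286 -0.3438 -0.1471] w 0.150 e6 -0.125 q6 -1.162
lev (np.float64(-0.8518777711585775), np.float64(0.07960498428268906)) torq 0.1948848701288303
```

Emit:
step_arm(series="0 0.12 1.39 -10 0 0 0; 0 0.12 1.39 -10 0 0 0; 0 0.03 0.7 -5 0 0 0; 0 0 0 0 0 0 0")

```text
time_s: 21.65
tool_pos: [0.634, -0.1501, 0.1089]
orientation: [-0.89, 1.382, 0.886]
wrist_force: [1.2, -1.2, 6.5]
gripper_width: 0.147
```

```bash
python3 kn.py
```

```text
t 21.65 [ 0.634  -0.1501  0.1089] yaw 1.1420 Ft [-6.4615 -1.6191 -0.5858] Tt [-0.0043 -0.1162 -0.2767] w 0.147 e6 -0.085 q6 -1.544
lev (np.float64(-0.4199867062162029), np.float64(0.07997347098716455)) torq -0.042528905338221325
```

Emit:
step_arm(series="0 0.01 0.42 -3 0 0 0; 0 0.01 0.42 -3 0 0 0; 0 0.01 0.42 -3 0 0 0")

```text
time_s: 22.02
tool_pos: [0.6381, -0.1393, 0.1089]
orientation: [-1.01, 1.327, 1.005]
wrist_force: [0.5, -3.4, 5.6]
gripper_width: 0.152
```

```bash
python3 kn.py
```

```text
t 22.025 [ 0.6381 -0.1393  0.1089] yaw 1.2994 Ft [-5.6309 -1.3615 -3.1206] Tt [ 0.137   0.3156 -0.2764] w 0.152 e6 0.127 q6 -1.682
lev (np.float64(-0.2759730243426759), np.float64(0.08011816829237826)) torq -0.3866414268860009
```

Emit:
step_arm(series="0 0.01 0.28 -2 0 0 0; 0 0.01 0.28 -2 0 0 0")

```text
time_s: 22.28
tool_pos: [0.6395, -0.1339, 0.1089]
orientation: [-1.062, 1.299, 1.056]
wrist_force: [0.6, -2.9, 5.7]
gripper_width: 0.152
```

```bash
python3 kn.py
```

```text
t 22.275 [ 0.6395 -0.1339  0.1089] yaw 1.3686 Ft [-5.6707 -1.1776 -2.7503] Tt [ 0.158   0.332  -0.3499] w 0.152 e6 0.047 q6 -1.743
lev (np.float64(-0.20636031048176712), np.float64(0.08021768813304202)) torq -0.37804491935264606
```

Emit:
step_arm(series="0 0.01 0.28 -2 0 0 0; 0 0.01 0.28 -2 0 0 0")

```text
time_s: 22.52
tool_pos: [0.6406, -0.1284, 0.1089]
orientation: [-1.114, 1.27, 1.108]
wrist_force: [1.4, -3.4, 4.3]
gripper_width: 0.154
```

```bash
python3 kn.py
```

```text
t 22.525 [ 0.6406 -0.1284  0.1089] yaw 1.4384 Ft [-4.2686 -1.8919 -3.2062] Tt [ 0.0819  0.3549 -0.3288] w 0.154 e6 0.048 q6 -1.804
lev (np.float64(-0.13650951427480335), np.float64(0.08029943726538183)) torq -0.3384101238645958
```

Emit:
step_arm(series="0 0.01 0.28 -2 0 0 0; 0 0.01 0.28 -2 0 0 0")

```text
time_s: 22.78
tool_pos: [0.6412, -0.1228, 0.1089]
orientation: [-1.166, 1.239, 1.16]
wrist_force: [1.4, -3.0, 5.6]
gripper_width: 0.148
```

```bash
python3 kn.py
```

```text
t 22.775 [ 0.6412 -0.1228  0.1089] yaw 1.5082 Ft [-5.5673 -1.6277 -2.9653] Tt [ 0.1292  0.3298 -0.3588] w 0.148 e6 0.049 q6 -1.866
lev (np.float64(-0.06658958069844328), np.float64(0.08036692106656597)) torq -0.3663896551796019
```

Emit:
step_arm(series="0 0.01 0.28 -2 0 0 0; 0 0.01 0.28 -2 0 0 0")

```text
time_s: 23.02
tool_pos: [0.6414, -0.1192, 0.1089]
orientation: [-1.222, 1.209, 1.21]
wrist_force: [0.4, -11.5, 4.2]
gripper_width: 0.151
```

```bash
python3 kn.py
```

```text
t 23.025 [ 0.6414 -0.1192  0.1089] yaw 1.5791 Ft [ -4.0659  -0.3449 -11.5295] Tt [ 0.252   1.7495 -0.1799] w 0.151 e6 -0.099 q6 -1.927
lev (np.float64(-0.02065960260255161), np.float64(0.08044815612771498)) torq -1.174334022863356
```

Emit:
step_arm(series="0 0.01 0.28 -2 0 0 0; 0 0.01 0.28 -2 0 0 0")

```text
time_s: 23.28
tool_pos: [0.6409, -0.1189, 0.1089]
orientation: [-1.28, 1.181, 1.259]
wrist_force: [-1.0, -23.4, 1.3]
gripper_width: 0.151
```

```bash
python3 kn.py
```

```text
t 23.275 [ 0.6409 -0.1189  0.1089] yaw 1.6505 Ft [ -0.9283   2.825  -23.2736] Tt [0.2191 3.7908 0.3936] w 0.151 e6 -0.019 q6 -1.989
lev (np.float64(-0.017732320955125832), np.float64(0.07992070353771058)) torq -2.080963103344709
```

Emit:
step_arm(series="0 0.12 -1.39 10 0 0 0; 0 0.12 -1.39 10 0 0 0; 0 0.12 -1.39 10 0 0 0; 0 0.12 -1.39 10 0 0 0; 0 0 0 0 0 0 0")

```text
time_s: 23.9
tool_pos: [0.6242, -0.1648, 0.1088]
orientation: [-0.742, 1.444, 0.738]
wrist_force: [-2.4, -4.5, 8.1]
gripper_width: 0.152
```

```bash
python3 kn.py
```

```text
t 23.9 [ 0.6242 -0.1648  0.1088] yaw 0.9485 Ft [-8.1042 -0.6502 -5.0744] Tt [-0.0837  0.641  -0.1289] w 0.152 e6 0.315 q6 -1.375
lev (np.float64(-0.6428810623877139), np.float64(0.07897568543488648)) torq -0.32221934595410046
```

Emit:
step_arm(series="0 0.12 -1.39 10 0 0 0; 0 0.12 -1.39 10 0 0 0; 0 0.12 -1.39 10 0 0 0; 0 0 0 0 0 0 0")

```text
time_s: 24.4
tool_pos: [0.5917, -0.1897, 0.1087]
orientation: [-0.333, 1.548, 0.333]
wrist_force: [-2.1, -2.2, 9.2]
gripper_width: 0.152
```

```bash
python3 kn.py
```

```text
t 24.4 [ 0.5917 -0.1897  0.1087] yaw 0.4244 Ft [-9.2321 -1.1887 -2.8502] Tt [-0.0503  0.3849 -0.0379] w 0.152 e6 0.212 q6 -0.912
lev (np.float64(-1.1685953287524178), np.float64(0.07848650477268096)) torq -0.1776770379535803
```

Emit:
step_arm(series="-0.1 0.01 -0.28 2 0 0 0; -0.1 0.01 -0.28 2 0 0 0; 0 0.01 -0.28 2 0 0 0; 0 0.01 -0.28 2 0 0 0; 0 0.01 -0.28 2 0 0 0")

```text
time_s: 25.02
tool_pos: [0.5798, -0.1936, 0.1091]
orientation: [-0.196, 1.563, 0.196]
wrist_force: [3.1, -3.0, -8.6]
gripper_width: 0.151
```

```bash
python3 kn.py
```

```text
t 25.025 [ 0.5798 -0.1936  0.1091] yaw 0.2494 Ft [ 8.6165 -3.6681  2.2687] Tt [-0.1289 -0.4789 -0.7739] w 0.151 e6 -0.030 q6 -0.753
lev (np.float64(-1.328319815730937), np.float64(0.07838150016518446)) torq 0.3104119991131905
```

Emit:
step_arm(series="0 0.01 -0.28 2 0 0 0; 0 0.01 -0.28 2 0 0 0; 0 0.01 -0.28 2 0 0 0")

```text
time_s: 25.4
tool_pos: [0.5716, -0.1952, 0.1091]
orientation: [-0.114, 1.568, 0.113]
wrist_force: [4.2, -5.1, -10.0]
gripper_width: 0.149
```

```bash
python3 kn.py
```

```text
t 25.4 [ 0.5716 -0.1952  0.1091] yaw 0.1446 Ft [ 9.9532 -5.6749  3.4344] Tt [-0.1561 -0.5938 -0.7973] w 0.149 e6 -0.031 q6 -0.658
lev (np.float64(-1.4352699210064574), np.float64(0.07837242145606328)) torq 0.43083914529133915
```

Emit:
step_arm(series="0.05 -0.05 -0.14 1 0 0 0; 0.05 -0.05 -0.14 1 0 0 0; 0 0 -0.14 1 0 0 0; 0 0 -0.14 1 0 0 0")

```text
time_s: 25.9
tool_pos: [0.5663, -0.1958, 0.109]
orientation: [-0.059, 1.57, 0.06]
wrist_force: [3.9, -0.2, -3.5]
gripper_width: 0.148
```

```bash
python3 kn.py
```

```text
t 25.9 [ 0.5663 -0.1958  0.109 ] yaw 0.0759 Ft [ 3.4547 -0.4567  3.9062] Tt [-0.1121 -0.5432 -0.0024] w 0.148 e6 0.087 q6 -0.596
lev (np.float64(-1.503519482439718), np.float64(0.07847417935812763)) torq 0.42454953030581044
```

Emit:
step_arm(series="0 0 0 0 0 0 0; 0 0 0 0 0 0 0")

```text
time_s: 26.15
tool_pos: [0.5661, -0.1958, 0.109]
orientation: [-0.06, 1.571, 0.061]
wrist_force: [1.8, 1.3, -2.7]
gripper_width: 0.148
```

```bash
python3 kn.py
```

```text
t 26.15 [ 0.5661 -0.1958  0.109 ] yaw 0.0770 Ft [2.7393 1.198  1.8712] Tt [-0.111  -0.4338  0.1761] w 0.148 e6 0.129 q6 -0.597
lev (np.float64(-1.5054990564687318), np.float64(0.07845663023218664)) torq 0.2607163141404619
```

By the stop reference the nut is at about 1.47. The torque readings suggest a little less. I'll add 2.5° to sit in the middle of the allowed window.

Emit:
step_arm(series="0 0 -0.14 1 0 0 0; 0 0 -0.14 1 0 0 0; 0 0 -0.07 0.5 0 0 0")

```text
time_s: 26.52
tool_pos: [0.5629, -0.196, 0.109]
orientation: [-0.025, 1.571, 0.026]
wrist_force: [3.8, 3.2, -3.1]
gripper_width: 0.149
```

```bash
python3 kn.py
```

```text
t 26.525 [ 0.5629 -0.196   0.109 ] yaw 0.0325 Ft [3.1319 3.054  3.9008] Tt [-0.1563 -0.6136  0.5336] w 0.149 e6 0.134 q6 -0.556
lev (np.float64(-1.546266089057983), np.float64(0.07851969862098064)) torq 0.4683680972442851
```

Emit:
step_arm(series="0 0 0 0 0 0 0; 0 0 0 0 0 0 0; 0 0 0 0 0 0 0")

```text
time_s: 26.9
tool_pos: [0.5628, -0.1961, 0.109]
orientation: [-0.025, 1.571, 0.027]
wrist_force: [3.4, 3.6, -3.1]
gripper_width: 0.153
```

```bash
python3 kn.py
```

```text
t 26.9 [ 0.5628 -0.1961  0.109 ] yaw 0.0332 Ft [3.0576 3.5327 3.4789] Tt [-0.1164 -0.5674  0.6725] w 0.153 e6 0.142 q6 -0.557
lev (np.float64(-1.547287054606801), np.float64(0.07857338676944374)) torq 0.3946838406442654
```

Emit:
step_arm(series="0 0 0 0 0 0 0.3; 0 0 0 0 0 0 0.5; 0 0 0 0 0 0 0.5; -4 0 0 0 0 0 0.5; -6 0 0 0 0 0 0.5")

```text
time_s: 27.52
tool_pos: [0.5614, -0.1963, 0.2081]
orientation: [-0.024, 1.576, 0.028]
wrist_force: [0.7, 0.1, 0.8]
gripper_width: 0.495
```

Emit:
step_arm(series="-4 -5 0 0 0 0 0.5; 0 -6 0 0 0 0 0.5; 0 -6 0 0 0 0 0.5; 0 0 0 0 0 0 0.5; 0 0 0 0 0 0 0.5")

```text
time_s: 28.15
tool_pos: [0.5679, -0.365, 0.2475]
orientation: [-0.024, 1.572, 0.027]
wrist_force: [-0.6, -0.5, 0.9]
gripper_width: 0.5
```

```bash
python3 kn.py; python3 cap.py side 10; python3 cap.py top 10
```

```text
t 28.15 [ 0.5679 -0.365   0.2475] yaw 0.0324 Ft [-0.8907 -0.5287 -0.6234] Tt [ 0.0046 -0.0616  0.0505] w 0.500 e6 -0.001 q6 -0.769
lev (np.float64(-1.5430037409947868), np.float64(0.24761613075203573)) torq -0.05448771587070945
```

View pics/side10.png

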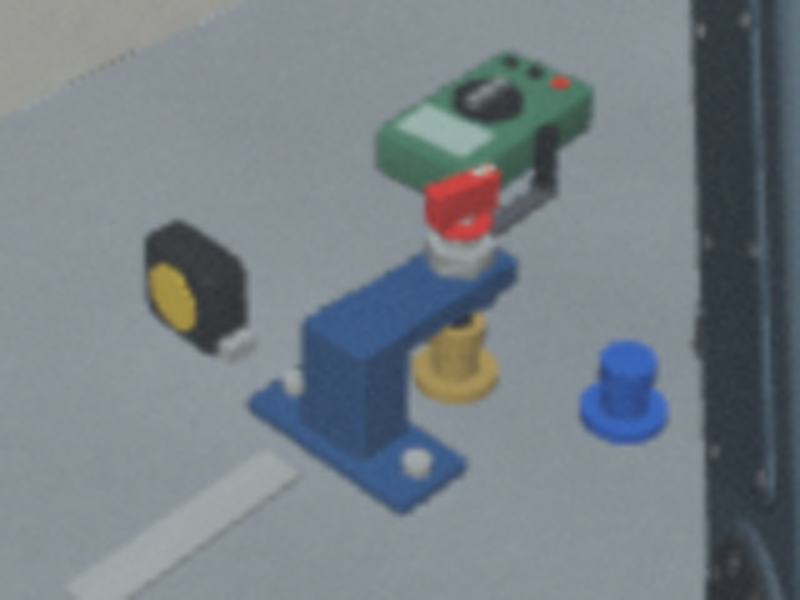

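View pics/top10.png

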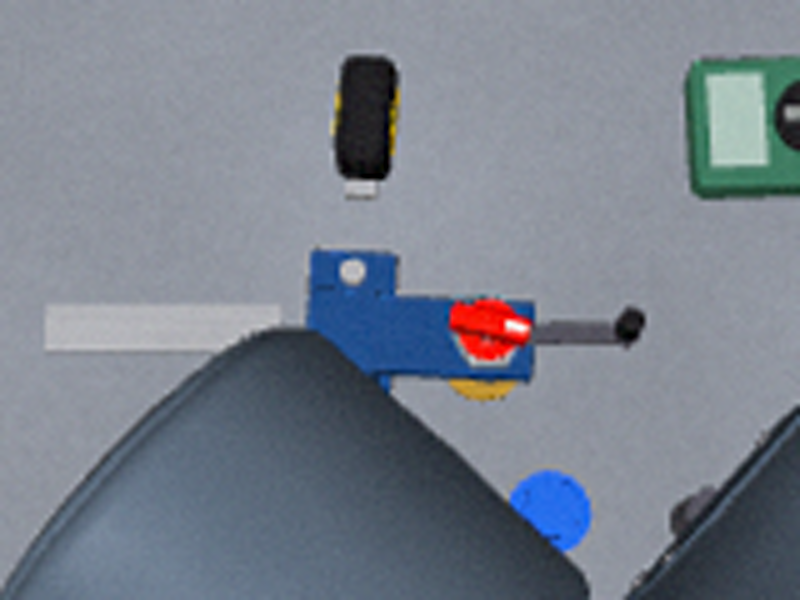

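The knob looks as it did when I released it, at about (462,203) in the side view. The lever is slightly clockwise of where it started, and the bystanders haven't moved. Handing in.

```bash
python3 -c "
from rig import arm
print(arm.job_done())"
```

```text
the job is handed in; nothing more can be done
None
```

I did all the steps and handed the job in at about 28 s. No verdict was shown, so these figures are my own estimates.

- **Slackening:** I gripped the lever pin and swung it back about 1.07 rad, to a nut angle of about 0.4.
- **Nipping the foot:** I turned the knob about 1.43 rad clockwise. The torque rose from about 0.22 to 0.35 N m, which means about 44 N on the foot. The turn after first contact gives about 40 N.
- **Locking:** I tightened once, but the torque readings were too noisy to show the nut angle. I swung back to the 0 stop to get a reference, then tightened again to about 1.51.
- **Last checks:** The pictures showed the knob still where I released it, the lever about 0.06 rad past its starting angle, and the tape, rule and tester unmoved. The arm partly hid the socket in the last picture, but what was visible had not moved. The gripper was well clear, with wrist force near zero.
- **Disagreement:** While tightening, the torque was lower than your figures predict (about 0.45 instead of 0.6 N m). That would put the nut nearer 1.35–1.4. I trusted the angle from the stop and aimed near the middle of the 1.37–1.68 window.

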